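# Zero the pottery tally counter click by click

## Task

Before the next board of mugs is counted, return the tally counter to zero: with a fingertip, flick the lobed edge of its thumbwheel forward (anticlockwise seen from above, as the yellow arrow shows) click by click until the red lobe stands at the white pointer. Let the wheel come to rest on the click just before zero, then give it the single last click, without running on past zero. Do not lift, tip or shove the counter, which stands loose on the bench, and leave the two mugs and the glaze brush alone.

Things in the scene. Friction and masses are not known exactly. Their poses are not given: they have to be found in the camera images.
- counter: Tally counter: blue base plate, 180 mm along its x, 150 mm along its y, top face 22 mm above the bench; 2.5 kg with its wheel, on rubber feet, not fastened. A flat thumbwheel turns on it. Origin on the bench under the wheel's vertical axis; z up; x points from that axis to the white pointer, roughly away from the robot (within 0.5 rad). A yellow arrow is painted flat on its -x side.
- pointer (a point): Tip of the white pointer, 60 mm from the wheel's axis along the counter's x, 48 mm above the bench: a fixed white block on the base, 12 mm wide, reaching from here to 88 mm out.
- tally_wheel (a joint): Wheel angle, rad; positive = anticlockwise from above = forward; 0 = red lobe at the pointer. Click stops every 60 degrees (1.047 rad); starts on (rarely between) stops 2 to 4 clicks before 0. Leaving a stop takes about 5 N at the edge; pushed beyond 30 degrees it springs on by itself to the next stop and holds; short of that it springs back. The red lobe lies at this angle from the counter's x axis.
- wheel_center (a point): On the wheel's axis, 42 mm above the bench, half-way up the lobes. Wheel: aluminium disc of 28 mm radius with six radial lobes 60 degrees apart, one red, five black, each 12 mm wide, ending square 56 mm from the axis, from 30 to 54 mm above the bench (8 mm clear of the base); hub cap to 58 mm. About 44 mm free between neighbouring lobe ends, open outwards and upwards.
- red_lobe_tip (a point): Point on the top of the red lobe's outer end, 56 mm from the wheel's axis, 54 mm above the bench.
- mug_clay: Loose terracotta mug, 80 mm across, 90 mm high, handle at its +y side; origin at the centre of its underside. Bystander.
- mug_white: Loose white mug, 80 mm across, 90 mm high, handle at its +y side; origin at the centre of its underside. Bystander.
- glaze_brush: Loose brush lying on the bench beyond the counter, handle along its -x; origin on the bench under its middle. Bystander.
There are look-alikes about, which are no part of the job. Several things have the shape of the counter; the one meant has the colours described above.

How it is judged (in metres and radians):
On the way, in this order (a step that is already met when the one before it is completed fails the run):
1. the wheel rests on the click just before zero (value of joint tally_wheel between -1.1972 and -0.8972 rad and velocity of joint tally_wheel between -0.15 and 0.15 rad/s), for 0.2 s.
2. the wheel rests at zero, red lobe at the pointer (value of joint tally_wheel between -0.12 and 0.12 rad and velocity of joint tally_wheel between -0.15 and 0.15 rad/s), for 0.2 s.
At the end, for the whole second after the job is handed in: The wheel is at rest within 0.12 rad of zero (red lobe at the white pointer), having rested on the click before; the counter lies flat and still within 30 mm of where it stood; mugs upright, and mugs and brush within 20 mm of where they stood (all of step 2 and distance of counter from where it was at the start of the episode below 0.03 m and angle between counter's own z axis and vertical below 0.05 rad and linear speed of counter below 0.01 m/s and distance of each of mug_clay, mug_white, glaze_brush from where it was at the start of the episode below 0.02 m and angle between each of mug_clay, mug_white's own z axis and vertical below 0.1 rad); the robot touches nothing.
It fails at once if the wheel was run on past zero by more than half a click (value of joint tally_wheel above 0.55 rad).
It fails at once if the wheel was turned back beyond its lowest starting click (value of joint tally_wheel below -4.81712 rad).
It fails at once if the counter was lifted or tipped (height (world z) of counter above 0.012 m or angle between counter's own z axis and vertical above 0.12 rad).
It fails at once if the counter was shoved away (distance of counter from where it was at the start of the episode above 0.04 m).
It fails at once if a mug or the brush was touched or moved (distance of any of mug_clay, mug_white, glaze_brush from where it was at the start of the episode above 0.025 m or contact force between any of mug_clay, mug_white, glaze_brush and the fingers above 2 N).
It also fails if it takes over 58 s, if anything falls off the work surface, if the arm or the gripper's body presses on something with over 40 N, if the wrist force passes 120 N, or if a joint passes its speed limit or range.

## Robot

A 7-joint arm with a two-finger parallel gripper is mounted at the origin on the work surface. World frame = base frame: x ahead of the robot, y to its left, z up, the work surface at z = 0. Lengths are in mm, angles in degrees, forces in N, time in s.
With the tool pointing down it reaches from about 425 to 875 mm from the base axis. Payload 8.4 kg.
Tool frame: the origin (TCP) lies between the finger pads; the fingertips stand 22 mm ahead of it and the grasp point (between the pads) lies 3 mm ahead of it; x points along the fingers, y is the direction in which the jaws open and shut, and the axes are right-handed (so a half turn about x gives the same grasp; the last joint's range is limited). The gripper opens to 87 mm and grips with 3 to 60 N. Pads are 19 mm wide; open, the fingers measure 117 mm over their backs; the gripper's body (75 mm by 190 mm) begins 51 mm behind the grasp point.
Start: joints at [-70.428, 19.091, 2.286, 83.961, -0.768, 76.965, -3.352], TCP at [277.329, 587.838, 244.546] pointing down, gripper open.
Joint ranges: [-147.57, 147.57], [-21.85, 119.76], [-74.77, 79.35], [14.55, 137.4], [-85.83, 265.84], [4.83, 119.75], [-152.11, 152.11]. Speed limits (degrees/s): [127.2, 127.2, 159.86, 159.86, 180, 180, 180].

## Interface

Orientations are given as a 3x3 rotation matrix whose columns are the frame's x, y, z axes.
In Python, from cell import sensors, eyes, job gives the robot as it stands.
- The arm moves only by the tool drive_tool, never from a script. Its argument "rows" is a list of rows, each a list of 7 numbers: the turn, a rotation vector about the tool's x, y, z in degrees, then the shift along the tool's x, y, z in cm, then the closure in counts, from 0 (fully open) to 255 (shut). In form: [[wx, wy, wz, x, y, z, fingers], ...]. A call has 1 to 5 rows; each row is the pose to reach, as a shift and turn from the pose commanded when the call began, along the tool's axes at that moment; what a row does not reach only later rows make up. A row lasts 1/10 s, in which the tool goes at most 50 mm and 8.59 degrees, less where a joint would pass 70% of its speed; a pose out of reach is approached as far as the arm can. A call with a gripper value outside its range is refused whole. The fingers move at their own pace and stop on an object; "squeeze" is the grip in N (left out, the last holds). Time passes only in rows, so rows that repeat a pose let the fingers close. It gives the time, the measured TCP pose, the force and the opening at its end, in the units of the state.
- sensors.get_state(): the state, without advancing time (a new reading comes with each control period).
- eyes.grab_frame(name): name is "side" or "top"; returns a dict with "image" (384x512x3 uint8, red, green, blue), "depth" (384x512 float32, mm along the optical axis (not along the pixel's ray), 0 where there is no reading), "intrinsics" (3x3 intrinsics, pixels), "rvec" (rotation vector, rad) and "tvec" (3), from world to camera coordinates, as OpenCV has them. Camera axes: x right, y down, z forward; pixel columns grow to the right and rows downward; lengths in mm; the calibration is good to about 2 mm. A picture is of the moment at which its call begins.
- job.hand_in(): hands the job in, once; it reports no verdict.
Trained networks look in the newest picture that a camera, given by its name, has taken for a name from the list of things; names that differ only in an ending like _2 or _b are one class to them, and where a whole thing is asked for, a point or a joint stands for the part that bears it (a point fixed in the world has none). Each returns a list of dicts, best first, with "score" (0 to 1); they miss things now and then, are a little off and sometimes report something else, mostly with a low value. They report only what shows in the picture. A call takes as long as a camera call. They do not tell look-alikes from the thing itself.
- eyes.look_for(camera, thing): "centre" ([column, row] in pixels, amid what is visible of it).
- eyes.tip_of(camera, thing): "centre" ([column, row] in pixels: a listed point, or the origin of a listed thing).
The state is a dict: "time_s": time; "joints": joint angles; "qvel": joint speeds; "tau": joint torques, N m; "tool_pos": TCP position; "orientation": TCP orientation; "ft_force": force on the tool from outside, world axes, zero at the start; "ft_torque": the same for the moment, N m; "width": opening from 0.0 (shut) to 1.0 (fully open).
Only numpy, scipy, OpenCV 4.12 (cv2) and the standard library are available. Lean on these libraries where they do the work, as an engineer would, in place of code of your own. Each camera call takes 0.05 s, during which the arm holds its last target. There are 200 camera calls.

## Working session

There is one attempt and no reset: what is moved stays moved. The work goes in short steps, Python scripts to look and compute and a tool call to move; the robot and the scene stay as the last step left them, time stands still between calls to the robot, and variables do not carry over. Pictures are saved under pics/ and viewed, about 8 in all and at most 12, crops included, and the job is handed in when it is done.

Besides the shell and the picture viewer there is one more tool, called after ">>>" in YAML: its name, and indented under it one key for each argument. drive_tool: Moves the arm, as the interface text tells. Its arguments: {"type":"object","properties":{"rows":{"type":"array","items":{"type":"array","items":{"type":"number"}}},"squeeze":{"type":"number"}},"required":["rows"]}

```bash
mkdir -p pics; cat > h.py <<'E'
import numpy as np, cv2
from cell import sensors, eyes, job
def grab(n):
    f=eyes.grab_frame(n); f['R']=cv2.Rodrigues(np.array(f['rvec'],float))[0]; f['t']=np.array(f['tvec'],float).ravel(); f['K']=np.array(f['intrinsics'],float); return f
def onplane(f,px,z):
    d=f['R'].T@np.linalg.inv(f['K'])@np.array([px[0],px[1],1.]); c=-f['R'].T@f['t']; return c+d*(z-c[2])/d[2]
def bydepth(f,px):
    u,v=int(round(px[0])),int(round(px[1])); w=f['depth'][v-1:v+2,u-1:u+2]; w=w[w>0]; d=np.median(w)
    return f['R'].T@(np.linalg.inv(f['K'])@np.array([px[0],px[1],1.])*d-f['t'])
def proj(f,P): 
    p=f['K']@(f['R']@np.array(P,float)+f['t']); return p[:2]/p[2]
def save(f,n,crop=None,s=1):
    im=f['image'][:,:,::-1]
    if crop: a,b,c,d=crop; im=im[b:d,a:c]
    cv2.imwrite('pics/'+n,cv2.resize(im,None,fx=s,fy=s,interpolation=cv2.INTER_CUBIC))
E
python3 - <<'E'
from h import *
np.set_printoptions(precision=1,suppress=True)
for n in('top','side'):
    f=grab(n); save(f,n+'.png',s=1.5); print(n,-f['R'].T@f['t'])
    for th in('counter','pointer','wheel_center','red_lobe_tip','mug_clay','mug_white','glaze_brush'):
        for d in eyes.tip_of(n,th)[:4]:
            try: print(th,round(d['score'],2),d['centre'],bydepth(f,d['centre']))
            except Exception as e: print(th,d,e)
s=sensors.get_state(); print(s['time_s'],s['tool_pos'],np.array(s['orientation']),s['ft_force'],s['width'])
E
```

```text
top [ 359.1   16.9 1091.6]
counter 0.9 [239.6, 189.7] [570.4  57.2  55.8]
counter 0.64 [163.2, 130.6] [742.4 282.3  47.6]
counter 0.62 [305.3, 271.0] [ 352.7 -122.5   57.6]
pointer 0.85 [249.6, 169.2] [638.5  31.   21.4]
pointer 0.59 [326.0, 263.6] [ 373.4 -184.6   22.2]
pointer 0.38 [237.9, 188.9] [572.   61.9  58.4]
wheel_center 0.91 [306.1, 275.7] [ 340.5 -124.6   57.2]
wheel_center 0.69 [158.7, 124.6] [756.7 293.9  57.4]
wheel_center 0.63 [237.9, 186.7] [578.3  62.1  58.3]
red_lobe_tip 0.68 [159.3, 140.2] [712.1 290.8  50.7]
red_lobe_tip 0.67 [229.2, 207.4] [525.5  86.9  21.8]
mug_clay 0.77 [386.9, 183.8] [ 605.9 -370.9    3.7]
mug_white 0.59 [138.2, 213.7] [494.7 324.7  84.2]
glaze_brush 0.69 [276.9, 118.0] [805.2 -48.5   2.2]
side [ 451.3 -916.8  676.8]
counter 0.88 [162.1, 257.1] [ 339.2 -164.4   20.7]
counter 0.74 [253.9, 200.5] [575.7  17.8  20.5]
counter 0.72 [296.8, 149.1] [753.7 274.3  22.6]
pointer 0.74 [276.9, 188.6] [639.9  27.1  44.5]
pointer 0.74 [281.0, 141.2] [705.7 293.1  46.3]
pointer 0.69 [180.3, 251.3] [ 382.3 -177.7   42.8]
wheel_center 0.98 [252.6, 185.5] [576.9  44.1  51.2]
wheel_center 0.6 [300.5, 141.7] [763.3 267.7  51.5]
wheel_center 0.6 [340.5, 206.6] [794.2 -47.9  17.7]
wheel_center 0.56 [160.5, 241.0] [ 339.5 -144.4   51.2]
red_lobe_tip 0.69 [177.7, 247.2] [ 377.6 -172.9   51.2]
red_lobe_tip 0.59 [232.2, 180.9] [528.8 120.3  24.3]
mug_clay 0.61 [296.0, 320.1] [ 589.1 -409.9   46.8]
mug_white 0.79 [219.6, 153.5] [508.4 317.6   9.3]
mug_white 0.66 [255.3, 200.9] [579.   14.8  20.8]
glaze_brush 0.62 [338.0, 207.8] [785.8 -52.6  18.4]
0.8 [277.3 587.8 244.6] [[-0.   0.4  0.9]
 [ 0.   0.9 -0.4]
 [-1.   0.  -0. ]] [ 0.3 -0.7 -0.5] 0.9963661028671801
```

View pics/top.png

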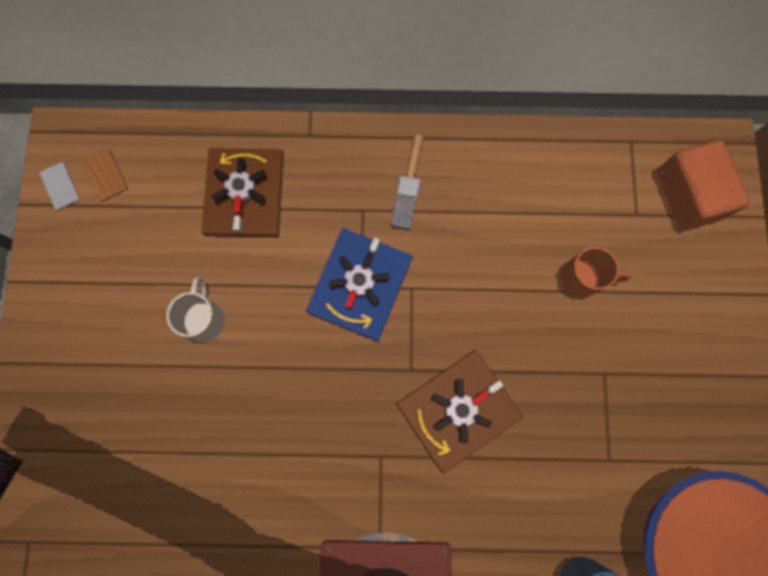

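```bash
python3 - <<'E'
from h import *
f=grab('top'); save(f,'topcrop.png',(180,130,300,250),5)
E
```

```text
(no output)
```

View pics/topcrop.png

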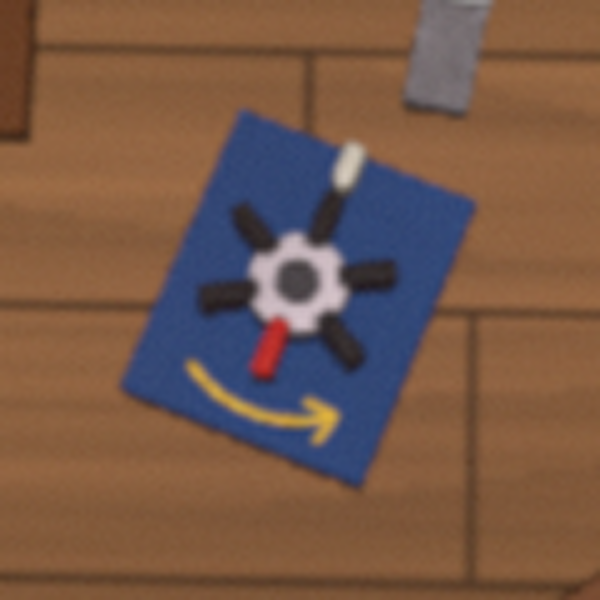

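The top view shows three look-alike counters: blue at px (239,186), and brown ones at (160,124) and (307,273). The blue one fits the description, and the crop confirms it: hub (239.4,186.2), pointer tip (248.6,168), red lobe tip (232.6,205.6). The red lobe stands opposite the pointer, so there are 3 clicks to go. Next I'll measure its pose from both views.

```bash
python3 - <<'E'
from h import *
from scipy.optimize import least_squares
np.set_printoptions(precision=1,suppress=True)
B=[];F=[]
for n in('top','side'):
    f=grab(n); F.append(f)
    hsv=cv2.cvtColor(f['image'],cv2.COLOR_RGB2HSV)
    m=cv2.inRange(hsv,(100,110,30),(125,255,255)); m[:, :180]=0; m[:,320:]=0;m[260:]=0
    k,l,s,c=cv2.connectedComponentsWithStats(m); 
    i=1+np.argmax(s[1:,4]); v,u=np.where(l==i); h=cv2.convexHull(np.c_[u,v].astype(np.int32))[:,0]
    P=np.array([onplane(f,p,22)[:2] for p in h],np.float32); r=cv2.minAreaRect(P); print(n,s[i],r)
    v,u=np.where(cv2.inRange(hsv,(0,150,80),(8,255,255))>0)
    P=np.array([onplane(f,(a,b),54) for a,b in zip(u,v)]).reshape(-1,3); d=np.hypot(P[:,0]-577,P[:,1]-58)<75
    if d.any(): print('red',P[d].mean(0))
# triangulate
def tri(a,b):
    r=least_squares(lambda X:np.r_[proj(F[0],X)-a,proj(F[1],X)-b],[577,55,40]); return r.x, np.abs(r.fun).max()
side=F[1]; 
t=(239.4,186.2); print('hub cap z58 top',onplane(F[0],t,58)); print('pointer tip', onplane(F[0],(248.6,168),48),'outer',onplane(F[0],(250.8,158.8),48))
print('tri hub',tri(t,(252.6,183)),'tri ptr',tri((249.6,165),(276.9,186)))
save(side,'sidecrop.png',(200,130,320,230),5)
E
```

```text
top [ 205  153   69   74 2067] ((580.6192626953125, 59.456302642822266), (144.55923461914062, 175.2467803955078), 68.73587799072266)
red [545.   72.2  54. ]
side [ 206   51   48   51 2133] ((628.4190673828125, 1083.1019287109375), (699.9596557617188, 222.2352294921875), 88.1266860961914)
red [538.1  51.3  54. ]
hub cap z58 top [579.8  57.9  58. ]
pointer tip [635.   33.6  48. ] outer [662.1  27.9  48. ]
tri hub (array([580.2,  58.2,  50.4]), np.float64(0.452580331465839)) tri ptr (array([641.8,  30.9,  50.6]), np.float64(0.46701354116561333))
```

View pics/sidecrop.png

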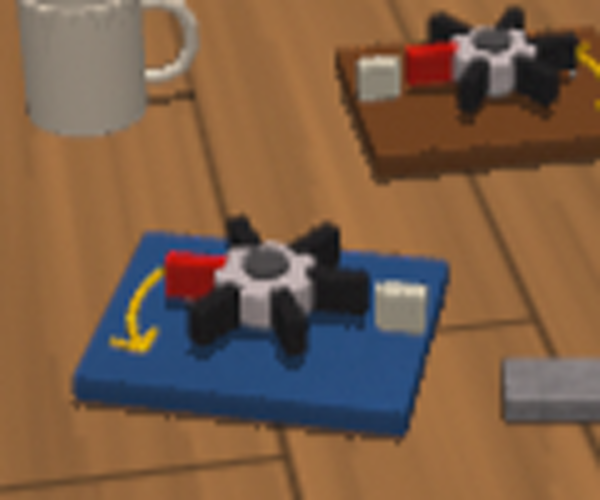

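>>> drive_tool:
  rows:
    - [0,0,0,0,-5,0,0]
    - [0,0,0,0,-10,0,0]
    - [0,0,0,0,-15,0,0]
    - [0,0,0,0,-20,0,0]
    - [0,0,0,0,-25,0,255]

```text
time_s: 1.45
tool_pos: [169.9, 359.9, 244.4]
orientation: [[0.0, 0.427, 0.904], [0.0, 0.904, -0.427], [-1.0, 0.0, 0.0]]
ft_force: [0.1, -0.0, 1.9]
width: 0.963
```

The side crop confirms the blue counter: hub cap at about side px (253.2,182.4), red lobe on the arrow side and white pointer on the right. I'll move over the start point while turning the tool.

>>> drive_tool:
  rows:
    - [8,0,0,0,-1.5,5,255]
    - [16,0,0,0,-3,10,255]
    - [24,0,0,0,-4,14.5,255]
    - [32,0,0,0,-5,19,255]
    - [40,0,0,0,-6,24,255]

```text
time_s: 1.95
tool_pos: [362.4, 204.3, 245.1]
orientation: [[0.001, 0.91, 0.414], [0.001, 0.414, -0.91], [-1.0, 0.001, -0.001]]
ft_force: [0.5, 1.2, 0.7]
width: 0.543
```

```bash
cat > go.py <<'E'
import sys; from h import *
from scipy.spatial.transform import Rotation as Ro
# shift in tool axes (cm) to world target, and turn about tool x to get tool y at -22deg
T=np.array([float(a) for a in sys.argv[1:4]])
s=sensors.get_state(); R=np.array(s['orientation']); p=np.array(s['tool_pos'])
yaw=np.degrees(np.arctan2(R[1,1],R[0,1]))
print('joints',np.round(s['joints'],1),'shift cm',np.round(R.T@(T-p)/10,2),'turn',round(yaw+22,1),'F',np.round(s['ft_force'],1),'w',s['width'],'t',s['time_s'],'tilt',np.round(R[:,0],3))
E
python3 go.py 544.5 103.6 150
```

```text
joints [-54.4 -10.1  16.8 114.7   3.   74.9 -14.1] shift cm [ 9.51 12.4  16.71] turn 46.4 F [0.5 1.2 0.7] w 0.5430067175774385 t 1.95 tilt [ 0.001  0.001 -1.   ]
```

>>> drive_tool:
  rows:
    - [8,0,0,2,2.5,3.5,255]
    - [16,0,0,4,5,7,255]
    - [24,0,0,6,7.5,10,255]
    - [32,0,0,8,10,13.5,255]
    - [40,0,0,9.5,12.4,16.7,255]

```text
time_s: 2.45
tool_pos: [545.1, 104.6, 148.6]
orientation: [[0.0, 0.963, -0.269], [-0.0, -0.269, -0.963], [-1.0, 0.0, 0.0]]
ft_force: [1.3, 0.9, 0.5]
width: 0.082
```

```bash
python3 go.py 544.5 103.6 90
```

```text
joints [-42.1  13.1  30.5 105.5  -7.4  63.3 -24.5] shift cm [ 5.86 -0.03  0.11] turn 6.4 F [1.3 0.9 0.5] w 0.08249625376388964 t 2.45 tilt [ 0. -0. -1.]
```

>>> drive_tool:
  rows:
    - [6.4,0,0,2,0,0.1,255]
    - [6.4,0,0,4,0,0.1,255]
    - [6.4,0,0,5.8,0,0.1,255]
    - [6.4,0,0,5.8,0,0.1,255]

```text
time_s: 2.85
tool_pos: [542.0, 104.5, 89.4]
orientation: [[-0.004, 0.929, -0.369], [-0.002, -0.369, -0.929], [-1.0, -0.003, 0.003]]
ft_force: [-0.2, 0.6, 0.2]
width: 0.005
```

```bash
python3 - <<'E'
from h import *
f=grab('side'); save(f,'s2.png',(200,110,320,230),5)
f=grab('top'); save(f,'t2.png',(180,130,300,250),5)
a,b=[cv2.imread('pics/'+n) for n in('s2.png','t2.png')]; cv2.imwrite('pics/c2.png',cv2.resize(np.hstack([a,b]),(800,400)))
E
python3 go.py 544.5 103.6 57
```

```text
joints [-41.6  17.   30.4 108.7 -10.2  56.9 -28.4] shift cm [3.49 0.13 0.09] turn 0.3 F [0.8 0.1 1. ] w 0.0007972001963669266 t 2.95 tilt [-0. -0. -1.]
```

View pics/c2.png

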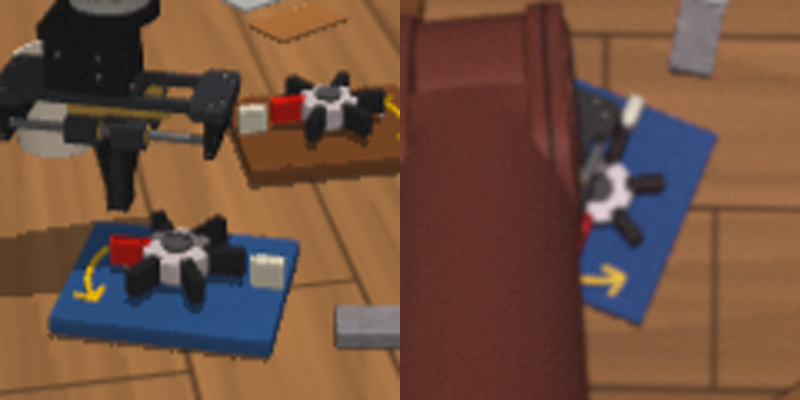

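The side half (left) shows the closed fingers above the counter, behind the red lobe. The wheel has not moved. In the top half (right) the arm hides the fingers. Next I'll descend into the gap.

>>> drive_tool:
  rows:
    - [0,0,0,1,0.1,0,255]
    - [0,0,0,2,0.1,0,255]
    - [0,0,0,3,0.1,0,255]
    - [0,0,0,3.4,0.1,0,255]
    - [0,0,0,3.4,0.1,0,255]

```text
time_s: 3.45
tool_pos: [543.9, 104.4, 56.7]
orientation: [[-0.001, 0.929, -0.369], [-0.001, -0.369, -0.929], [-1.0, -0.001, 0.001]]
ft_force: [0.0, -0.2, 0.2]
width: 0.008
```

>>> drive_tool:
  rows:
    - [0,0,0,0,0,0.5,255]
    - [0,0,0,0,0,1,255]
    - [0,0,0,0,0,1.4,255]
    - [0,0,0,0,0,1.8,255]
    - [0,0,0,0,0,2.2,255]

```text
time_s: 3.95
tool_pos: [536.6, 84.8, 57.9]
orientation: [[0.001, 0.93, -0.368], [0.001, -0.368, -0.93], [-1.0, 0.0, -0.001]]
ft_force: [1.6, 5.1, -0.4]
width: 0.005
```

```bash
cat > look.py <<'E'
import sys; from h import *
f=grab('side'); hsv=cv2.cvtColor(f['image'],cv2.COLOR_RGB2HSV)
v,u=np.where(cv2.inRange(hsv,(0,150,70),(8,255,255))>0); P=np.array([onplane(f,(a,b),48) for a,b in zip(u,v)]).reshape(-1,3)
d=np.hypot(P[:,0]-580,P[:,1]-58)<75
if d.any():
    c=P[d].mean(0); print('red n',d.sum(),c.round(1),'angle deg',round(np.degrees(np.arctan2(c[1]-58,c[0]-580))+22,1))
if len(sys.argv)>1: save(f,sys.argv[1],(200,110,320,230),4)
E
python3 look.py; python3 go.py 522.7 49.8 57
```

```text
red n 95 [537.4  54.9  48. ] angle deg -153.9
joints [-39.5  18.6  30.2 111.7 -11.7  52.7 -25.1] shift cm [ 0.08 -0.01  3.67] turn 0.3 F [0.5 3.9 0.8] w 0.004887103913288409 t 4.0 tilt [ 0.001  0.001 -1.   ]
```

>>> drive_tool:
  rows:
    - [0,0,0,0,0,0.4,255]
    - [0,0,0,0,0,0.8,255]
    - [0,0,0,0,0,1.2,255]
    - [0,0,0,0,0,1.6,255]
    - [0,0,0,0,0,2,255]

```text
time_s: 4.5
tool_pos: [528.6, 64.4, 57.4]
orientation: [[-0.001, 0.929, -0.37], [-0.001, -0.37, -0.929], [-1.0, -0.0, 0.001]]
ft_force: [-0.3, -1.3, -0.1]
width: 0.009
```

>>> drive_tool:
  rows:
    - [0,0,0,0,0,0.5,255]
    - [0,0,0,0,0,1,255]
    - [0,0,0,0,0,1.4,255]
    - [0,0,0,0,0,1.4,255]

```text
time_s: 4.9
tool_pos: [523.5, 51.7, 57.5]
orientation: [[-0.0, 0.929, -0.37], [-0.0, -0.37, -0.929], [-1.0, -0.0, 0.0]]
ft_force: [0.1, -0.8, 0.4]
width: 0.006
```

```bash
python3 look.py s3.png; python3 go.py 522.7 49.8 57
```

```text
red n 86 [547.1  22.   48. ] angle deg -110.5
joints [-37.7  16.8  31.2 113.9 -11.   52.1 -22.5] shift cm [ 0.06 -0.    0.26] turn 0.3 F [ 0.2  0.7 -0.5] w 0.007080127369857339 t 4.95 tilt [-0. -0. -1.]
```

View pics/s3.png

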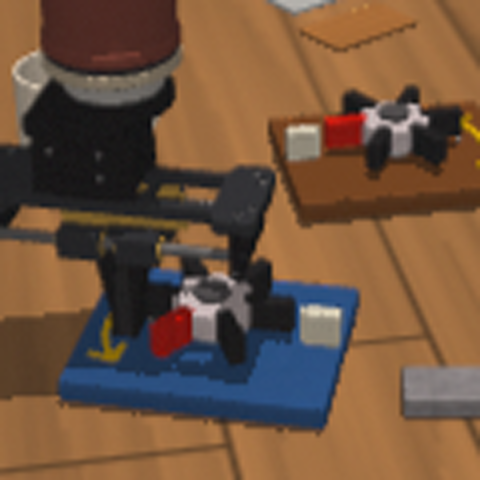

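The picture shows the red lobe one click on, at px (170,330) in the crop, with a black lobe at the pointer. The fingers are free in the gap and the counter has not moved. Now I'll lift, go back and lower for the second click.

>>> drive_tool:
  rows:
    - [0,0,0,-2,0,0,255]
    - [0,0,0,-4,0,0,255]
    - [0,0,0,-4,0,-2,255]
    - [0,0,0,-4,0,-4,255]
    - [0,0,0,-4,0,-5.5,255]

```text
time_s: 5.45
tool_pos: [544.3, 106.6, 96.8]
orientation: [[-0.001, 0.93, -0.367], [0.0, -0.367, -0.93], [-1.0, -0.001, -0.0]]
ft_force: [-0.1, -0.4, 0.1]
width: 0.003
```

>>> drive_tool:
  rows:
    - [0,0,0,0,0,0,255]
    - [0,0,0,1.5,0,0,255]
    - [0,0,0,3,0,0,255]
    - [0,0,0,4,0,0,255]
    - [0,0,0,4,0,0,255]

```text
time_s: 5.95
tool_pos: [542.5, 102.5, 55.2]
orientation: [[-0.004, 0.929, -0.37], [-0.002, -0.37, -0.929], [-1.0, -0.003, 0.003]]
ft_force: [0.4, -0.5, 0.4]
width: 0.013
```

>>> drive_tool:
  rows:
    - [0,0,0,0,0,0.5,255]
    - [0,0,0,0,0,1,255]
    - [0,0,0,0,0,1.4,255]
    - [0,0,0,0,0,1.8,255]
    - [0,0,0,0,0,2.2,255]

```text
time_s: 6.45
tool_pos: [536.4, 83.8, 58.1]
orientation: [[0.001, 0.93, -0.368], [0.001, -0.368, -0.93], [-1.0, 0.001, -0.002]]
ft_force: [2.7, 4.5, -0.3]
width: 0.005
```

>>> drive_tool:
  rows:
    - [0,0,0,0,0,0.4,255]
    - [0,0,0,0,0,0.8,255]
    - [0,0,0,0,0,1.2,255]
    - [0,0,0,0,0,1.6,255]
    - [0,0,0,0,0,2,255]

```text
time_s: 6.95
tool_pos: [528.1, 63.5, 57.5]
orientation: [[-0.001, 0.929, -0.37], [-0.001, -0.37, -0.929], [-1.0, -0.0, 0.001]]
ft_force: [0.0, 0.1, -0.8]
width: 0.004
```

>>> drive_tool:
  rows:
    - [0,0,0,0,0,0.5,255]
    - [0,0,0,0,0,1,255]
    - [0,0,0,0,0,1.3,255]
    - [0,0,0,0,0,1.3,255]
    - [0,0,0,0,0,1.3,255]

```text
time_s: 7.45
tool_pos: [523.8, 52.6, 57.6]
orientation: [[-0.0, 0.929, -0.369], [0.0, -0.369, -0.929], [-1.0, -0.0, -0.0]]
ft_force: [-0.7, 0.3, -0.2]
width: 0.003
```

```bash
python3 look.py s4.png; python3 go.py 522.7 49.8 57
```

```text
red n 62 [583.6   9.9  48. ] angle deg -63.8
joints [-37.7  16.8  31.1 113.9 -10.9  52.1 -22.6] shift cm [ 0.06 -0.    0.31] turn 0.4 F [-0.3 -0.5  0.2] w 0.0035547019993410786 t 7.5 tilt [ 0.  0. -1.]
```

View pics/s4.png

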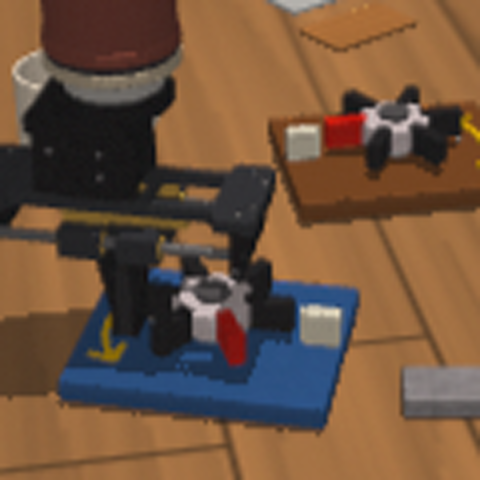

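The red lobe now stands at px (232,340) in the crop, at about -60°, the click before zero, with a black lobe at the pointer. I'll lift and return, which leaves the wheel at rest for over 0.5 s, then give the last click.

>>> drive_tool:
  rows:
    - [0,0,0,-2,0,0,255]
    - [0,0,0,-4,0,0,255]
    - [0,0,0,-4,0,-2,255]
    - [0,0,0,-4,0,-4,255]
    - [0,0,0,-4,0,-5.4,255]

```text
time_s: 8.0
tool_pos: [544.0, 105.8, 96.8]
orientation: [[-0.001, 0.93, -0.367], [0.0, -0.367, -0.93], [-1.0, -0.001, -0.0]]
ft_force: [-0.6, 0.8, -0.9]
width: 0.006
```

>>> drive_tool:
  rows:
    - [0,0,0,0,0,0,255]
    - [0,0,0,1.5,0,0,255]
    - [0,0,0,3,0,0,255]
    - [0,0,0,4,0,0,255]
    - [0,0,0,4,0,0,255]

```text
time_s: 8.5
tool_pos: [542.1, 101.6, 55.2]
orientation: [[-0.004, 0.929, -0.37], [-0.002, -0.37, -0.929], [-1.0, -0.003, 0.003]]
ft_force: [0.1, -0.1, 0.2]
width: 0.004
```

>>> drive_tool:
  rows:
    - [0,0,0,0,0,0.5,255]
    - [0,0,0,0,0,1,255]
    - [0,0,0,0,0,1.4,255]
    - [0,0,0,0,0,1.8,255]
    - [0,0,0,0,0,2.2,255]

```text
time_s: 9.0
tool_pos: [536.0, 82.7, 58.0]
orientation: [[0.001, 0.93, -0.368], [0.001, -0.368, -0.93], [-1.0, 0.001, -0.001]]
ft_force: [3.3, 4.5, -1.4]
width: 0.002
```

>>> drive_tool:
  rows:
    - [0,0,0,0,0,0.4,255]
    - [0,0,0,0,0,0.8,255]
    - [0,0,0,0,0,1.2,255]
    - [0,0,0,0,0,1.6,255]
    - [0,0,0,0,0,2,255]

```text
time_s: 9.5
tool_pos: [527.8, 62.5, 57.5]
orientation: [[-0.001, 0.929, -0.37], [-0.001, -0.37, -0.929], [-1.0, -0.0, 0.001]]
ft_force: [0.1, -3.4, 0.4]
width: 0.004
```

>>> drive_tool:
  rows:
    - [0,0,0,0,0,0.5,255]
    - [0,0,0,0,0,0.9,255]
    - [0,0,0,0,0,1.2,255]
    - [0,0,0,0,0,1.2,255]
    - [0,0,0,0,0,1.2,255]

```text
time_s: 10.0
tool_pos: [523.8, 52.6, 57.6]
orientation: [[0.0, 0.929, -0.369], [0.0, -0.369, -0.929], [-1.0, -0.0, -0.0]]
ft_force: [-0.6, -0.2, -0.0]
width: 0.003
```

>>> drive_tool:
  rows:
    - [0,0,0,-2,0,0,255]
    - [0,0,0,-5,0,0,255]
    - [0,0,0,-10,0,0,255]
    - [0,0,0,-13,-4,-3,255]
    - [0,0,0,-15,-8,-6,255]

```text
time_s: 10.5
tool_pos: [478.1, 128.3, 205.2]
orientation: [[0.003, 0.928, -0.372], [0.001, -0.372, -0.928], [-1.0, 0.002, -0.002]]
ft_force: [0.3, 1.3, -1.2]
width: 0.007
```

>>> drive_tool:
  rows:
    - [0,0,0,0,-3,-4,255]
    - [0,0,0,0,-6,-8,255]
    - [0,0,0,0,-8,-12,255]
    - [0,0,0,0,-10,-16,255]
    - [0,0,0,0,-10,-16,255]

```text
time_s: 11.0
tool_pos: [440.9, 320.9, 202.4]
orientation: [[-0.001, 0.933, -0.361], [0.002, -0.361, -0.933], [-1.0, -0.001, -0.001]]
ft_force: [-0.8, -0.4, -0.6]
width: 0.002
```

```bash
python3 look.py; python3 - <<'E'
from h import *
f=grab('side'); save(f,'s5.png',(200,110,320,230),5)
g=grab('top'); save(g,'t5.png',(180,130,300,250),5)
a,b=[cv2.imread('pics/'+n) for n in('s5.png','t5.png')]; cv2.imwrite('pics/c5.png',cv2.resize(np.hstack([a,b]),(800,400)))
E
python3 go.py 522.7 49.8 57
```

```text
red n 86 [614.1  32.3  48. ] angle deg -15.0
joints [-58.2   8.2  20.2 103.   -3.   69.3 -58.9] shift cm [14.58 17.08 21.57] turn 0.4 F [ 0.1  0.2 -0. ] w 0.0025053731805832562 t 11.15 tilt [-0.    -0.001 -1.   ]
```

View pics/c5.png

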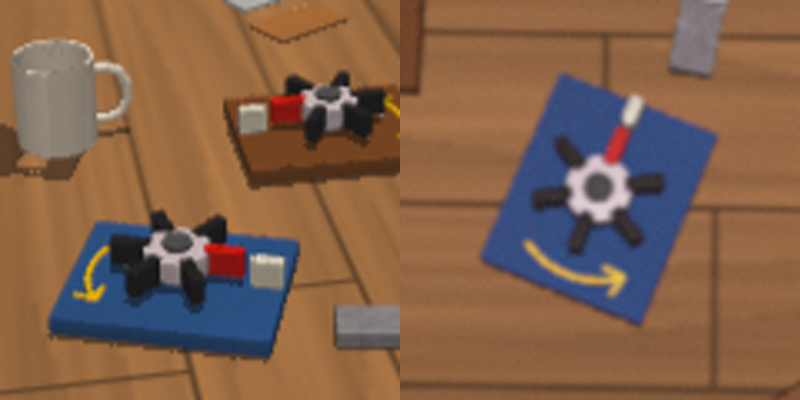

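The final view shows the red lobe lined up with the white pointer: top half red (618,145), white (633,108). The counter has not moved and the arm is clear.

```bash
python3 -c "
from cell import job
print(job.hand_in())"
```

```text
the job is handed in; nothing more can be done
None
```

The blue counter is back at zero and the job is handed in; no verdict was reported. Its wheel started three clicks before zero. I gave it three separate pushes with the closed fingertips, letting it rest more than 0.5 s on the click before zero.

**Last checks:**
- **Wheel:** in the top view the red lobe lines up with the white pointer.
- **Counter:** it looks unmoved against the first pictures; I judged this by eye.
- **Forces:** the highest force I read was about 6 N, during the pushes.
- **Arm:** it ended about 200 mm above the bench with roughly zero force, at 11 s on the clock.
- **Mugs and brush:** I did not re-measure them. The white mug and the visible end of the brush look undisturbed in the last pictures. The terracotta mug was out of those crops, and the arm never went near it.

**One disagreement:** my rough colour-based angle from the side camera read -15° at the end instead of 0°. It also read about 10° off at the first click and 4° off at the second. I put this down to it averaging in the lobe's side faces, and relied on the top view instead.

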